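# Free the bearing's retainer ring and gauge the spare bushings

## Robot

A 7-joint arm with a two-finger parallel gripper is mounted at the origin on the work surface. World frame = base frame: x ahead of the robot, y to its left, z up, the work surface at z = 0. Lengths are in m, angles in rad, forces in N, time in s.
With the tool pointing down it reaches from about 0.35 to 0.9 m from the base axis. Payload 19.9 kg.
Tool frame: the origin (TCP) lies midway between the tips of the shut fingers; the grasp point (between the pads) lies 19 mm behind it; x points along the fingers, z is the direction in which the jaws open and shut, and the axes are right-handed (so a half turn about x gives the same grasp; the last joint's range is limited). The gripper opens to 94 mm and grips with 3 to 60 N. Pads are 16 mm wide; open, the fingers measure 119 mm over their backs; the gripper's body (75 mm by 177 mm) begins 78 mm behind the grasp point.
Start: joints at [-1.202, 0.417, -0.01, 1.614, 0.005, 1.111, -0.053], TCP at [0.249, 0.573, 0.205] pointing down, gripper open.
Joint ranges: [-2.81, 2.81], [-0.39, 2.02], [-1.27, 1.25], [0.06, 2.57], [-1.19, 4.33], [0.19, 2], [-2.82, 2.82]. Speed limits (rad/s): [1.89, 1.89, 2.39, 2.39, 3.01, 3.01, 3.01].

## Interface

Orientations are given as a unit quaternion [w, x, y, z].
In Python, from plant import monitor, eyes, r gives the robot as it stands. The module is installed in compiled form; this text tells all that it offers.
- The arm moves only by the shell command python3 -m creep 'ROWS' [OPENING] [FORCE]. ROWS is JSON, a list of rows, each a list of 2 entries, a list of its own where there are three numbers: the shift along the tool's x, y, z in mm, then the turn about the tool's x in degrees. A call has exactly 5 rows; each row is the pose to reach, as a shift and turn from the pose commanded when the call began, along the tool's axes at that moment; what a row does not reach only later rows make up. A row lasts 1/8 s, in which the tool goes at most 62.5 mm and 10.7 degrees, less where a joint would pass 70% of its speed; a pose out of reach is approached as far as the arm can. A call with a gripper value outside its range is refused whole. OPENING is the finger opening in mm, from 0 to 94, set as the call begins (- or left out, the last holds). The fingers move at their own pace and stop on an object; FORCE is the grip in N (left out, the last holds). Time passes only in rows, so rows that repeat a pose let the fingers close, or fill a call up. It gives the time, the measured TCP pose, the force and the opening at its end, in the units of the state.
- monitor.state(): the state, without advancing time (a new reading comes with each control period).
- eyes.get_image(name): name is "side" or "top" or "wrist"; returns a dict with "image" (480x640x3 uint8, red, green, blue), "K" (3x3 intrinsics, pixels), "extrinsics" (4x4, takes a point from world to camera coordinates). Camera axes: x right, y up, looking along -z (the intrinsics and any distortion apply to the point x, -y, -z); pixel columns grow to the right and rows downward; lengths in m; the calibration is good to about 2 mm. The wrist camera is an equidistant fisheye: a pixel r from the principal point sees the ray r / f radians off the axis. A picture is of the moment at which its call begins. There is no depth.
- r.finish_job(): hands the job in, once; it reports no verdict.
The state is a dict: "t": time; "q": joint angles; "qvel": joint speeds; "joint_efforts": joint torques, N m; "position": TCP position; "eef_rot": TCP orientation; "ft_force": force on the tool from outside, world axes, zero at the start; "ft_torque": the same for the moment, N m; "grip_width": finger opening in m.
Only numpy, scipy, OpenCV 4.12 (cv2) and the standard library are available. Lean on these libraries where they do the work, as an engineer would, in place of code of your own. Each camera call takes 0.05 s, during which the arm holds its last target. There are 200 camera calls.

## Task

Get the screen printer's bearing block ready for a new guide bushing: swing the camera arm well clear of the block, then use the two-pin spanner to turn the recessed retainer ring counter-clockwise to its stop, and put the spanner back on its slotted rest. Then sort all the spare brass bushings with the stepped gauge pin: those that slide fully down onto its flange go in the low-lipped tray, those that stop on its step go in the deeper bin, all standing upright. Leave everything else on the table where it is.

Things in the scene. Friction and masses are not known exactly. Their poses are not given: they have to be found in the camera images.
- cam_knob (a point): upright grip post, 18 mm wide, 58 mm tall (219 to 277 mm above the table), on the free end of the hinged camera arm; the point is its middle. Along -x of this point, 282 mm away, is the arm's vertical hinge. The arm (36 mm wide, camera's underside 143 mm above the table) starts over the block, swings up to 1.4 rad clockwise seen from above, stays where left (friction 0.12 N m)
- ring (a joint): angle of the retainer ring, rad: 0 to 0.15 at the start (tight), grows counter-clockwise seen from above, stop at 1.2 (freed); friction about 0.12 N m, it stays where it is left
- ring_top (a point): centre of the retainer ring's top face, 50 mm above the table, in a round recess (80 mm wide, 6 mm deep) of the square bearing block (130 x 130 mm, top 56 mm above the table). The ring has two holes, 15 mm wide and 14 mm deep, 30 mm either side of the centre along this point's x axis, which turns with the ring
- spanner_grip (a point): two-pin spanner, 300 g: steel plate 92 mm wide, 10 mm thick, upright aluminium grip bar on top (60 mm along x, 16 mm along y, 48 mm tall), under it two pins 10 mm wide, 18 mm long, tapered, 30 mm either side of the centre along x. The point is in the bar, on the axis, 36 mm above the plate's underside; z up. Pins home in the ring: the plate lies on the block, the point at 92 mm height
- rest: slotted plastic rest of the spanner, fixed, 110 x 86 mm, origin at the centre of its underside; two rails along x, tops 34 mm above the table, with a slot 28 mm wide between them (along x, open at its ends) for the spanner's pins; the plate lies on the rails, the spanner_grip point then at 70 mm height
- gauge_flange (a point): fixed upright stepped gauge pin: the point is on its axis on top of its 76 mm wide flange, 10 mm above the table. From there up: 28 mm wide for 22 mm, a 3 mm cone (the step), 22 mm wide for 15 mm, a tapered tip, end at 48 mm. A wide bushing slides down onto the flange (its centre 30 mm above this point), a tight one stops on the step (about 54 mm above)
- tray: aluminium tray for the bushings that fit, fixed: low lip, 100 mm (x) by 180 mm (y) outside, 16 mm high, walls and floor 4 mm; origin at the centre of its underside
- bin: grey plastic bin for the bushings that are too tight, fixed: 100 mm (x) by 180 mm (y) outside, 38 mm high, walls and floor 4 mm; origin at the centre of its underside. It and the tray may swap places
- bush_a_mid (a point): brass guide bushing, an upright plain tube 60 mm high, 46 mm outside diameter, 120 g, standing on the table (may be absent). The point is its centre, 30 mm above its foot; z is the tube's axis. Its bore is either 30.4 mm (wide enough) or 25 mm (too tight): all look alike outside and any of them may be of either kind
- bush_b_mid (a point): brass guide bushing, an upright plain tube 60 mm high, 46 mm outside diameter, 120 g, standing on the table (may be absent). The point is its centre, 30 mm above its foot; z is the tube's axis. Its bore is either 30.4 mm (wide enough) or 25 mm (too tight): all look alike outside and any of them may be of either kind
- bush_c_mid (a point): brass guide bushing, an upright plain tube 60 mm high, 46 mm outside diameter, 120 g, standing on the table (may be absent). The point is its centre, 30 mm above its foot; z is the tube's axis. Its bore is either 30.4 mm (wide enough) or 25 mm (too tight): all look alike outside and any of them may be of either kind
- bush_d_mid (a point): brass guide bushing, an upright plain tube 60 mm high, 46 mm outside diameter, 120 g, standing on the table (may be absent). The point is its centre, 30 mm above its foot; z is the tube's axis. Its bore is either 30.4 mm (wide enough) or 25 mm (too tight): all look alike outside and any of them may be of either kind
- bush_e_mid (a point): brass guide bushing, an upright plain tube 60 mm high, 46 mm outside diameter, 120 g, standing on the table (may be absent). The point is its centre, 30 mm above its foot; z is the tube's axis. Its bore is either 30.4 mm (wide enough) or 25 mm (too tight): all look alike outside and any of them may be of either kind
- ink_jar: bystander: black ink jar, 60 mm wide, 65 mm high, origin under its centre, to be left alone
- tape_roll: bystander: small roll of clear tape lying flat, 40 mm wide, 20 mm high, to be left alone
- squeegee: bystander: aluminium squeegee lying flat, 150 mm long, 22 mm high, to be left alone
There are look-alikes about, which are no part of the job. What is shaped like the part that bears bush_b_mid but purple is not meant. What is shaped like the part that bears bush_e_mid but blue is not meant.

How it is judged:
On the way, in this order (a step that is already met when the one before it is completed fails the run):
1. the camera arm is swung clear of the bearing block (horizontal distance between cam_knob and ring_top above 0.2 m), for 0.2 s.
2. the retainer ring is turned counter-clockwise to its stop by the spanner, its pins in the ring's holes (value of joint ring above 1 rad and horizontal distance between spanner_grip and ring_top below 0.008 m and height (world z) of spanner_grip below 0.098 m and angle between spanner_grip's own z axis and vertical below 0.12 rad), for 0.1 s.
3. the spanner is back on its slotted rest (horizontal distance between spanner_grip and rest below 0.03 m and height (world z) of spanner_grip below 0.075 m and angle between spanner_grip's own z axis and vertical below 0.12 rad and contact force between spanner and the fingers below 0.2 N), for 0.2 s.
4. a bushing is tried on the gauge pin (((horizontal distance between bush_a_mid and gauge_flange below 0.007 m and z of bush_a_mid in the frame of gauge_flange below 0.034 m) or (horizontal distance between bush_b_mid and gauge_flange below 0.007 m and z of bush_b_mid in the frame of gauge_flange below 0.057 m) or (horizontal distance between bush_c_mid and gauge_flange below 0.007 m and z of bush_c_mid in the frame of gauge_flange below 0.034 m) or (horizontal distance between bush_d_mid and gauge_flange below 0.007 m and z of bush_d_mid in the frame of gauge_flange below 0.057 m) or (horizontal distance between bush_e_mid and gauge_flange below 0.007 m and z of bush_e_mid in the frame of gauge_flange below 0.034 m))), for 0.05 s.
At the end, for the whole second after the job is handed in: Arm's knob over 200 mm aside from the ring, ring beyond 1.0 rad; spanner upright (0.12 rad) on its rest within 30 mm of its centre; each bushing that fits the pin stands upright (0.2 rad) on the floor of the tray, each tight one on that of the bin, at rest and let go (horizontal distance between cam_knob and ring_top above 0.2 m and value of joint ring above 1 rad and horizontal distance between spanner_grip and rest below 0.03 m and height (world z) of spanner_grip below 0.075 m and angle between spanner_grip's own z axis and vertical below 0.12 rad and x of bush_a_mid in the frame of tray between -0.046 and 0.046 m and y of bush_a_mid in the frame of tray between -0.086 and 0.086 m and z of each of bush_a_mid, bush_c_mid, bush_e_mid in the frame of tray below 0.042 m and angle between each of bush_a_mid, bush_b_mid, bush_c_mid, bush_d_mid, bush_e_mid's own z axis and vertical below 0.2 rad and contact force between each of bush_a, bush_b, bush_c, bush_d, bush_e and the fingers below 0.2 N and linear speed of each of bush_a, bush_b, bush_c, bush_d, bush_e below 0.02 m/s and x of bush_b_mid in the frame of bin between -0.046 and 0.046 m and y of bush_b_mid in the frame of bin between -0.086 and 0.086 m and z of each of bush_b_mid, bush_d_mid in the frame of bin below 0.042 m and x of bush_c_mid in the frame of tray between -0.046 and 0.046 m and y of bush_c_mid in the frame of tray between -0.086 and 0.086 m and x of bush_d_mid in the frame of bin between -0.046 and 0.046 m and y of bush_d_mid in the frame of bin between -0.086 and 0.086 m and x of bush_e_mid in the frame of tray between -0.046 and 0.046 m and y of bush_e_mid in the frame of tray between -0.086 and 0.086 m); the robot touches nothing.
It fails at once if the black ink jar is moved more than 40 mm or tipped over (distance of ink_jar from where it was at the start of the episode above 0.04 m or angle between ink_jar's own z axis and vertical above 0.5 rad).
It fails at once if the small tape roll is moved more than 40 mm or tipped over (distance of tape_roll from where it was at the start of the episode above 0.04 m or angle between tape_roll's own z axis and vertical above 0.5 rad).
It fails at once if the squeegee is moved more than 40 mm or tipped over (distance of squeegee from where it was at the start of the episode above 0.04 m or angle between squeegee's own z axis and vertical above 0.5 rad).
Of bush_a, bush_b, bush_c, bush_d, bush_e only 3 to 5 are there at a start; the rules pass over those that are not, and their reading is None.
At some moment in a run one of bush_a, bush_b, bush_c, bush_d, bush_e may be knocked a few centimetres aside while the robot is not near it.
Once in a run the grip may slacken for a moment while it holds something.
It also fails if it takes over 210 s, if anything falls off the work surface, if the arm or the gripper's body presses on something with over 40 N, if the wrist force passes 120 N, or if a joint passes its speed limit or range.

## Working session

There is one attempt and no reset: what is moved stays moved. The work goes in short steps, Python scripts to look and compute and a shell command to move; the robot and the scene stay as the last step left them, time stands still between calls to the robot, and variables do not carry over. Pictures are saved under pics/ and viewed, about 12 in all and at most 16, crops included, and the job is handed in when it is done.

```bash
mkdir -p pics; cat > h.py <<'E'
import numpy as np, cv2
from scipy.spatial.transform import Rotation as R
from plant import monitor, eyes, r
def snap(n,f):
    d=eyes.get_image(n); cv2.imwrite(f'pics/{f}.png',cv2.cvtColor(np.asarray(d["image"]),cv2.COLOR_RGB2BGR)); np.savez(f'pics/{f}.npz',K=d["K"],E=d["extrinsics"]); return d
def px2w(f,u,v,z):
    "pixel -> world on plane height z"
    d=np.load(f'pics/{f}.npz'); K,E=d['K'],d['E']
    a=np.linalg.solve(K,[u,v,1.])
    if f.startswith('wrist'):
        x,y=(u-K[0,2])/K[0,0],(v-K[1,2])/K[1,1]; th=np.hypot(x,y); s=np.sin(th)/max(th,1e-9); a=np.array([x*s,y*s,np.cos(th)])
    ray=E[:3,:3].T@np.array([a[0],-a[1],-a[2]]); c=-E[:3,:3].T@E[:3,3]
    return c+ray*(z-c[2])/ray[2]
def w2px(f,p):
    d=np.load(f'pics/{f}.npz'); K,E=d['K'],d['E']
    c=E[:3,:3]@np.asarray(p)+E[:3,3]; a=np.array([c[0],-c[1],-c[2]])
    if f.startswith('wrist'):
        rr=np.hypot(a[0],a[1]); th=np.arctan2(rr,a[2]); return K[:2,2]+np.array([K[0,0],K[1,1]])*a[:2]/max(rr,1e-9)*th
    q=K@(a/a[2]); return q[:2]
def tool():
    s=monitor.state(); q=s['eef_rot']; return s,np.array(s['position']),R.from_quat([q[1],q[2],q[3],q[0]]).as_matrix()
def go(p,yaw=None):
    "shift in tool mm to reach TCP p; yaw = wanted world azimuth (deg) of jaw axis z"
    s,c,M=tool(); print('shift mm',np.round(M.T@(np.array(p)-c)*1000,1),end=' ')
    if yaw is not None:
        cur=np.degrees(np.arctan2(M[1,2],M[0,2])); d=(yaw-cur+90)%180-90; print('turn about tool x (down):',round(-d,1),'cur az',round(cur,1),end=' ')
    print('q7',round(s['q'][6],2),'t',round(s['t'],2))
E
python3 - <<'E'
from h import *
for n in('side','top','wrist'):
    d=snap(n,n+'0'); print(n,d["K"],d["extrinsics"])
s,p,M=tool(); print(s,M)
E
```

```text
side [[481.65428586   0.         300.94922339]
 [  0.         481.65428586 233.68577754]
 [  0.           0.           1.        ]] [[ 0.94322141 -0.33186084  0.01420367 -0.49524885]
 [ 0.21791328  0.6504977   0.7275758  -0.18093961]
 [-0.25069337 -0.6831699   0.68588025 -1.28841953]
 [ 0.          0.          0.          1.        ]]
top [[510.62360357   0.         321.06320793]
 [  0.         510.62360357 239.27429201]
 [  0.           0.           1.        ]] [[ 2.51253306e-03 -9.99786916e-01 -2.04892597e-02 -6.74909383e-02]
 [ 9.85400007e-01 -1.01270655e-03  1.70252166e-01 -5.32277800e-01]
 [-1.70236638e-01 -2.06178809e-02  9.85187490e-01 -1.13538881e+00]
 [ 0.00000000e+00  0.00000000e+00  0.00000000e+00  1.00000000e+00]]
wrist [[371.64829954   0.         323.97302945]
 [  0.         371.64829954 236.11407151]
 [  0.           0.           1.        ]] [[ 3.98017094e-01  9.17377845e-01 -5.31355584e-04 -6.23365935e-01]
 [-8.83460257e-01  3.83145309e-01 -2.69625010e-01  2.84764065e-02]
 [-2.47144424e-01  1.07784794e-01  9.62965250e-01 -3.91170519e-01]
 [ 0.00000000e+00  0.00000000
[... 196 characters left out ...]
8.55301535e-04, -3.90626093e-04, -1.73484370e-03,
       -2.02432383e-03, -2.97958193e-04,  2.96036956e-05]), 'joint_efforts': array([ 2.47500488e-03, -8.51520538e+01,  6.39173035e-01, -4.26136100e+01,
       -4.89188544e-02,  1.71465467e-02,  9.62715876e-05]), 'position': array([0.24888304, 0.57300426, 0.20500286]), 'eef_rot': array([ 0.5910119 , -0.3880116 ,  0.59152417,  0.38762234]), 'ft_force': array([-0.12220059,  0.40125008,  0.42247195]), 'ft_torque': array([-0.00451998, -0.00332124,  0.00759822]), 'grip_width': 0.09391160239932454} [[-3.03849917e-04 -9.17215320e-01  3.98391721e-01]
 [-8.57644995e-04  3.98391832e-01  9.17214922e-01]
 [-9.99999586e-01 -6.29829876e-05 -9.07696454e-04]]
```

View pics/top0.png

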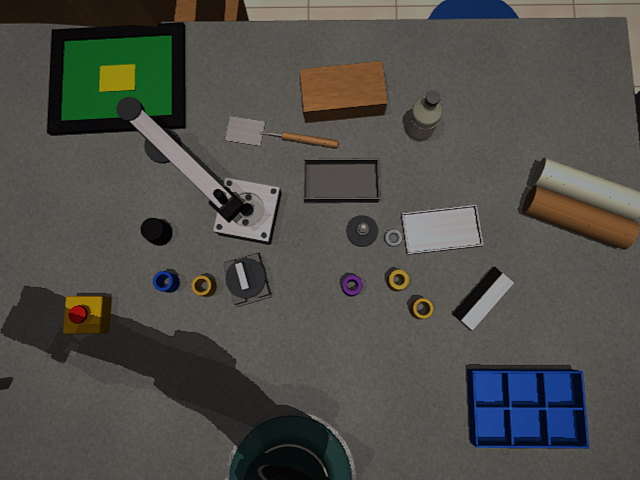

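View pics/side0.png

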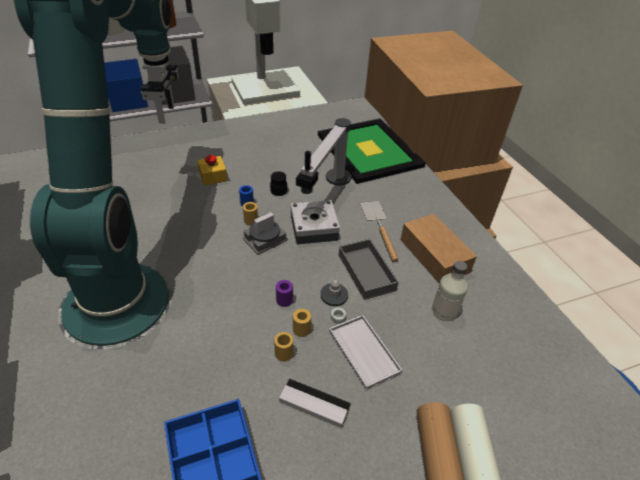

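Top view: brass bushings at (203,285), (398,279) and (423,307), with purple and blue look-alikes. The spanner is at (245,277), the gauge at (362,230), the bin at (342,180), the tray at (441,230) and the block at (247,210) under the arm. The side view agrees.

```bash
python3 - <<'E'
from h import *
P=lambda n,u,v,z,f='top0':print(n,np.round(px2w(f,u,v,z)*1000))
im=cv2.imread('pics/top0.png'); s=cv2.imread('pics/side0.png')
a=cv2.resize(im[180:320,190:290],None,fx=4,fy=4,interpolation=cv2.INTER_CUBIC)
b=cv2.resize(s[140:280,230:330],None,fx=4,fy=4,interpolation=cv2.INTER_CUBIC)
cv2.imwrite('pics/c1.png',np.hstack([a,b]))
for n,u,v in(('brass1',203,285),('brass2',398,279),('brass3',423,307),('purple',352,285),('blue',166,281)):P(n,u,v,60)
P('gauge',362,229,48);P('bin',342,180,38);P('tray',441,230,16);P('jar',155,230,65);P('tape',393,238,20)
P('hinge',130,108,245);P('spanner',242,276,82)
for u,v in((224,178),(280,186),(270,243),(215,235)):P('blk',u,v,56)
for u,v in((402,211),(479,206),(483,247),(406,254)):P('tray',u,v,16)
for u,v in((305,158),(380,159),(380,202),(305,201)):P('bin',u,v,38)
E
```

```text
brass1 [ -4476. -14964.  60000.]
brass2 [-5184.  7537. 60000.]
brass3 [-1995. 10300. 60000.]
purple [-4490.  2248. 60000.]
blue [ -4936. -19295.  60000.]
gauge [-8722.  2742. 48000.]
bin [-10510.    689.  38000.]
tray [-2497.  3120. 16000.]
jar [-11919. -22703.  65000.]
tape [-2961.  2196. 20000.]
hinge [-110012. -103079.  245000.]
spanner [ -7711. -14352.  82000.]
blk [-16092. -12097.  56000.]
blk [-15148.  -5817.  56000.]
blk [-8730. -6805. 56000.]
blk [ -9624. -12861.  56000.]
tray [-3071.  1992. 16000.]
tray [-3218.  4264. 16000.]
tray [-1991.  4319. 16000.]
tray [-1786.  2077. 16000.]
bin [-12234.  -2086.  38000.]
bin [-12131.   3544.  38000.]
bin [-8817.  3487. 38000.]
bin [-8907. -2060. 38000.]
```

View pics/c1.png

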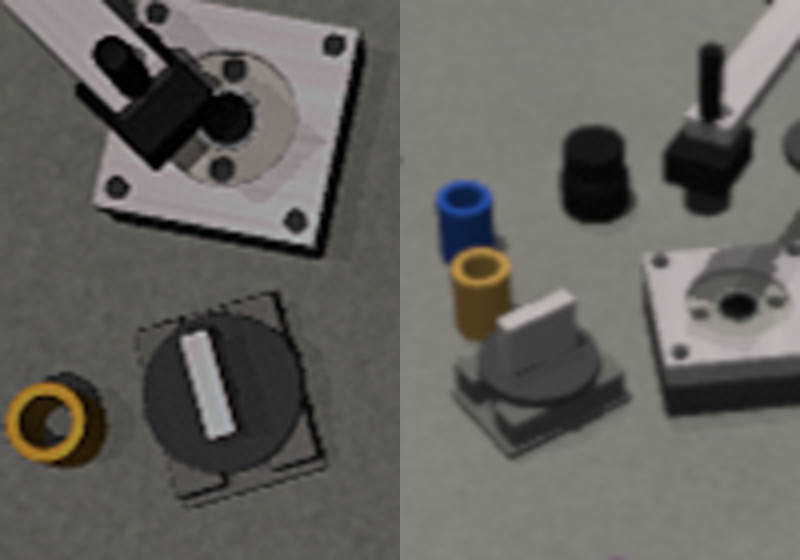

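The crop shows the ring holes at (248.5,197) and (245.8,222) in the top image, the knob's top at about (218,193) and the spanner bar's centre at (242,276).

```bash
python3 - <<'E'
from h import *
P=lambda n,u,v,z,f='top0':print(n,np.round(px2w(f,u,v,z/1000)*1000))
for n,u,v in(('brass1',203,285),('brass2',398,279),('brass3',423,307),('purple',352,285),('blue',166,281)):P(n,u,v,60)
P('gauge',362,229,48);P('jar',155,230,65);P('tape',393,238,20)
P('hinge',130,108,245);P('knobtop',218,193,277);P('knobbase',222.5,202.5,219)
P('spanner',242,276.3,82);P('bar end1',237.9,263.5,82);P('bar end2',246,289,82)
P('knobtop side',230+178,140+0,0) if 0 else P('knobtop_side',307.7,152,277,'side0');P('knobbase_side',307.7,168,219,'side0')
P('h1',248.5,197,48);P('h2',245.8,222,48);P('bore',247,209.5,48)
for u,v in((224,178),(280,186),(270,243),(215,235)):P('blk',u,v,56)
for u,v in((402,211),(479,206),(483,247),(406,254)):P('tray',u,v,16)
for u,v in((305,158),(380,159),(380,202),(305,201)):P('bin',u,v,38)
for u,v in((190+137/4,180+330/4),(190+276/4,180+291/4),(190+326/4,180+463/4),(190+188/4,180+506/4)):P('rest',u,v,2)
E
```

```text
brass1 [425. 199.  60.]
brass2 [ 439. -240.   60.]
brass3 [ 377. -294.   60.]
purple [ 426. -137.   60.]
blue [434. 283.  60.]
gauge [ 556. -162.   48.]
jar [551. 314.  65.]
tape [ 540. -236.   20.]
hinge [767. 315. 245.]
knobtop [581. 123. 277.]
knobbase [577. 126. 219.]
spanner [443. 107.  82.]
bar end1 [471. 117.  82.]
bar end2 [415.  98.  82.]
knobtop_side [582. 119. 277.]
knobbase_side [586. 124. 219.]
h1 [633. 103.  48.]
h2 [573. 108.  48.]
bore [603. 106.  48.]
blk [677. 161.  56.]
blk [657.  29.  56.]
blk [522.  50.  56.]
blk [541. 177.  56.]
tray [ 606. -259.   16.]
tray [ 617. -442.   16.]
tray [ 519. -447.   16.]
tray [ 502. -266.   16.]
bin [731. -28.  38.]
bin [ 728. -207.   38.]
bin [ 622. -205.   38.]
bin [625. -29.  38.]
rest [484. 165.   2.]
rest [507.  82.   2.]
rest [405.  50.   2.]
rest [380. 131.   2.]
```

```bash
python3 -c "
from h import *
go([.581,.122,.33],136)"; python3 -m creep '[[[-60,0,0],0],[[-120,0,0],0],[[-125,-20,-40],-5],[[-125,-40,-80],-10],[[-125,-60,-120],-15]]' 60 10; python3 -c "
from h import *
go([.581,.122,.33],136)"
```

```text
shift mm [-124.7 -484.3 -281.5] turn about tool x (down): -69.5 cur az 66.5 q7 -0.05 t 0.15
t: 0.78
position: [0.2562, 0.4377, 0.3303]
eef_rot: [0.535, -0.463, 0.535, 0.462]
ft_force: [0.1, 0.5, 0.2]
grip_width: 0.0598
shift mm [ 3.000e-01 -3.671e+02 -2.655e+02] turn about tool x (down): -54.3 cur az 81.7 q7 0.32 t 0.78
```

```bash
python3 -m creep '[[[0,-50,-37],-10],[[0,-100,-72],-20],[[0,-150,-108],-30],[[0,-200,-145],-40],[[0,-250,-181],-50]]';python3 -c "
from h import *
go([.581,.122,.33],136);snap('wrist','wrist1');print(w2px('wrist1',[.581,.122,.277]))"
```

```text
t: 1.4
position: [0.445, 0.2555, 0.3304]
eef_rot: [0.32, -0.631, 0.32, 0.631]
ft_force: [1.0, 1.1, 0.4]
grip_width: 0.0599
shift mm [   0.4  -30.8 -188. ] turn about tool x (down): -9.8 cur az 126.2 q7 1.64 t 1.4
[ 89.13465578 290.4694045 ]
```

View pics/wrist1.png

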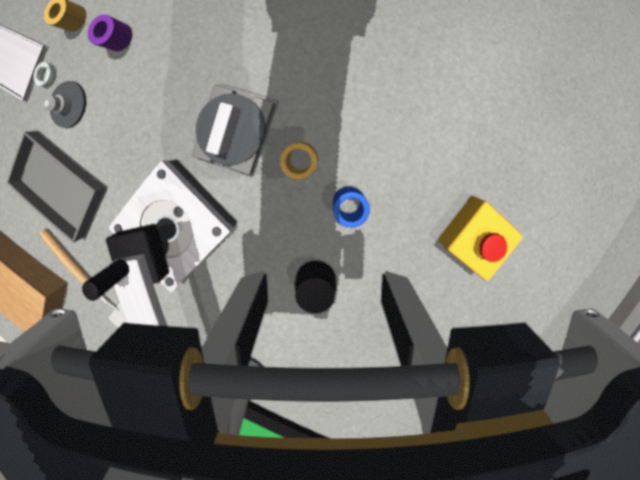

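The wrist view shows the knob's top at (91,287), against (89,290) predicted, so the knob position holds. Next I'll go over it and down around it.

```bash
python3 -m creep '[[[0,-8,-50],-5],[[0,-16,-100],-10],[[0,-25,-150],-10],[[0,-31,-188],-10],[[0,-31,-188],-10]]';python3 -c "
from h import *
go([.581,.122,.33],136)"; python3 -m creep '[[[40,0,0],0],[[85,0,0],0],[[97,0,0],0],[[97,0,0],0],[[97,0,0],0]]' 26 5;python3 -c "
from h import *
H=np.array([.767,.315]);p=tool()[1][:2];ra=np.linalg.norm(p-H);a0=np.degrees(np.arctan2(*(p-H)[::-1]))%360;print(ra,a0)
for k in range(0,80,8):
  a=np.radians(a0-k);go([*(H+ra*np.array([np.cos(a),np.sin(a)])),.233],a0-k-90)"
```

```text
t: 2.08
position: [0.5807, 0.1201, 0.3298]
eef_rot: [0.266, -0.655, 0.267, 0.655]
ft_force: [-0.1, 0.6, -0.9]
grip_width: 0.0599
shift mm [-0.2 -1.6  1.1] turn about tool x (down): -0.3 cur az 135.7 q7 2.19 t 2.08
t: 2.7
position: [0.5802, 0.1231, 0.2352]
eef_rot: [-0.266, 0.656, -0.265, -0.655]
ft_force: [0.8, -0.3, -0.7]
grip_width: 0.0261
0.2677821172242773 225.76606711381115
shift mm [2.2 0.  0. ] turn about tool x (down): 0.2 cur az 135.9 q7 2.2 t 2.7
shift mm [ 2.1 -2.7 37.3] turn about tool x (down): 8.2 cur az 135.9 q7 2.2 t 2.7
shift mm [  2.1 -10.6  73.8] turn about tool x (down): 16.2 cur az 135.9 q7 2.2 t 2.7
shift mm [  2.1 -23.5 108.8] turn about tool x (down): 24.2 cur az 135.9 q7 2.2 t 2.7
shift mm [  2.1 -41.1 141.8] turn about tool x (down): 32.2 cur az 135.9 q7 2.2 t 2.7
shift mm [  2.1 -63.2 171.9] turn about tool x (down): 40.2 cur az 135.9 q7 2.2 t 2.7
shift mm [  2.2 -89.2 198.7] turn about tool x (down): 48.2 cur az 135.9 q7 2.2 t 2.7
shift mm [   2.2 -118.7  221.7] turn about tool x (down): 56.2 cur az 135.9 q7 2.2 t 2.7
shift mm [   2.3 -151.1  240.2] turn about tool x (down): 64.2 cur az 135.9 q7 2.2 t 2.7
shift mm [   2.3 -185.8  254.1] turn about tool x (down): 72.2 cur az 135.9 q7 2.2 t 2.7
```

```bash
python3 -m creep '[[[0,-3,39],8],[[0,-11,77],16],[[0,-25,114],24],[[0,-43,148],32],[[0,-66,180],40]]';python3 - <<'E'
from h import *
s,p,M=tool();print(p)
snap('wrist','wrist2');snap('top','top2');go(p,135.9-40)
a=cv2.imread('pics/wrist2.png');b=cv2.imread('pics/top2.png')
cv2.imwrite('pics/c2.png',np.hstack([a[240:480,100:500],b[60:300,60:460]]))
E
```

```text
t: 3.32
position: [0.4961, 0.2967, 0.2352]
eef_rot: [-0.476, 0.524, -0.474, -0.524]
ft_force: [0.8, -0.8, 0.5]
grip_width: 0.0261
[0.49610227 0.29665839 0.23523607]
shift mm [-0.6 -0.8 -3.7] turn about tool x (down): 0.1 cur az 96.0 q7 1.17 t 3.42
```

View pics/c2.png

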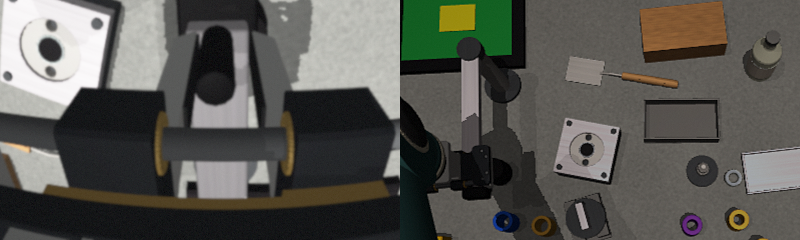

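The knob is caged between the fingers. I'll swing a further 24 degrees and then lift off.

```bash
python3 -m creep '[[[0,-3,39],8],[[0,-11,77],16],[[0,-25,112],24],[[0,-25,112],24],[[0,-25,112],24]]';python3 -m creep '[[[0,0,0],0],[[-40,0,0],0],[[-100,0,0],0],[[-125,0,0],0],[[-125,0,0],0]]' 50;python3 -c "
from h import *
go([.50,.107,.33],18.9)"
```

```text
t: 4.05
position: [0.5097, 0.409, 0.2342]
eef_rot: [0.572, -0.416, 0.572, 0.416]
ft_force: [0.3, -0.1, -0.6]
grip_width: 0.0256
t: 4.68
position: [0.5101, 0.4089, 0.3609]
eef_rot: [0.574, -0.415, 0.571, 0.415]
ft_force: [0.3, 0.1, -0.4]
grip_width: 0.0501
shift mm [  30.1  -84.1 -290.2] turn about tool x (down): 53.0 cur az 71.9 q7 0.64 t 4.67
```

```bash
python3 -m creep '[[[0,-17,-60],10],[[0,-34,-118],20],[[0,-50,-175],30],[[0,-65,-230],40],[[0,-80,-270],50]]' 60 ;python3 -m creep '[[[0,0,0],10],[[0,0,0],20],[[0,0,0],30],[[0,0,0],40],[[0,0,0],50]]';python3 -c "
from h import *
go([.40,.107,.26],-71.3+180);print(tool()[1])"
```

```text
t: 5.3
position: [0.5008, 0.125, 0.3577]
eef_rot: [0.694, -0.132, 0.695, 0.132]
ft_force: [0.4, 0.7, -0.3]
grip_width: 0.0601
t: 5.92
position: [0.5011, 0.1273, 0.3574]
eef_rot: [0.685, 0.173, 0.686, -0.174]
ft_force: [-0.9, 0.6, 0.5]
grip_width: 0.0595
shift mm [ 97.6 -65.9 -79.1] turn about tool x (down): 42.9 cur az -28.4 q7 -0.72 t 5.92
[0.50110065 0.12734254 0.35742427]
```

```bash
python3 -c "
from h import *
go([.443,.107,.22],-71.3)"; python3 -m creep '[[[25,-8,-8],10],[[50,-17,-17],20],[[75,-25,-25],30],[[110,-33,-35],40],[[137,-41,-45],43]]';python3 -c "
from h import *
go([.443,.107,.22],-71.3);snap('wrist','wrist3')
print([w2px('wrist3',p) for p in([.443,.107,.092],[.471,.117,.092],[.415,.098,.092])])"
```

```text
shift mm [137.5 -45.4 -41.3] turn about tool x (down): 42.9 cur az -28.4 q7 -0.72 t 5.92
t: 6.55
position: [0.4411, 0.1122, 0.2194]
eef_rot: [0.574, 0.412, 0.575, -0.413]
ft_force: [1.2, 0.2, 0.2]
grip_width: 0.0603
shift mm [-0.6  0.2  5.5] turn about tool x (down): 0.0 cur az -71.3 q7 -1.47 t 6.55
[array([329.29450939, 226.75036931]), array([328.83553799, 192.16048796]), array([328.62023305, 259.44367528])]
```

View pics/wrist3.png

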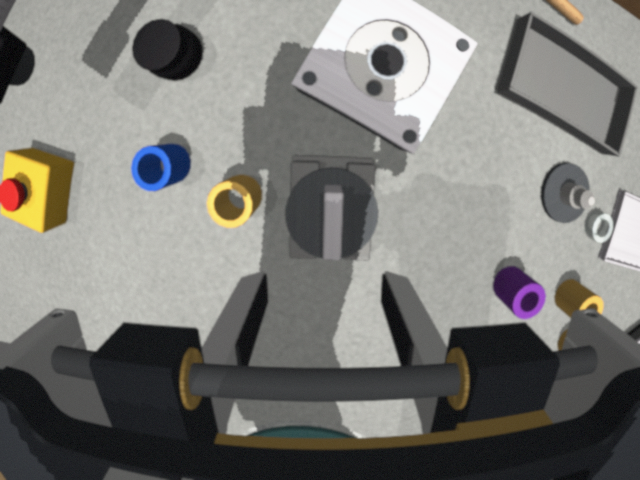

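The wrist view shows the bar's top face from (333,187) to (333,258), within 4 px of prediction. The ring holes are at (400,34) and (374,88).

```bash
python3 -c "
from h import *
for u,v,z in((333,185,.092),(333,257,.092),(333,221,.092),(400,34,.05),(374,88,.05),(387,61,.05)):print(np.round(px2w('wrist3',u,v,z)*1000))
c=px2w('wrist3',333,221,.092);go([c[0],c[1],.051],-71.3)"
```

```text
[478. 116.  92.]
[418.  95.  92.]
[449. 106.  92.]
[632. 101.  50.]
[572. 107.  50.]
[602. 104.  50.]
shift mm [165.7   8.6   8.8] turn about tool x (down): -0.1 cur az -71.4 q7 -1.47 t 6.6
```

```bash
python3 -m creep '[[[45,6,8],0],[[100,6,8],0],[[150,6,8],0],[[167,6,8],0],[[167,6,8],0]]';python3 -m creep '[[[0,0,0],0],[[0,0,0],0],[[0,0,0],0],[[0,0,0],0],[[0,0,0],0]]' 10 40;python3 -c "
from h import *
go([.603,.105,.16],-71.3);print(tool()[1])"
```

```text
t: 7.22
position: [0.4509, 0.1069, 0.0546]
eef_rot: [0.575, 0.411, 0.576, -0.411]
ft_force: [0.4, 0.2, 0.5]
grip_width: 0.0603
t: 7.85
position: [0.451, 0.1074, 0.0546]
eef_rot: [0.575, 0.411, 0.575, -0.411]
ft_force: [-1.6, -0.0, 6.1]
grip_width: 0.0155
shift mm [-105.4  143.    51.6] turn about tool x (down): 0.2 cur az -71.1 q7 -1.17 t 7.85
[0.45098358 0.10739656 0.05458822]
```

```bash
python3 -m creep '[[[-40,0,0],0],[[-90,0,0],0],[[-90,30,10],0],[[-90,60,20],6],[[-90,90,30],12]]' - 50;python3 -m creep '[[[0,0,0],3],[[0,0,0],7],[[0,0,0],12],[[0,0,0],12],[[0,0,0],12]]';python3 -c "
from h import *
go([.602,.105,.145],-95);s,p,M=tool();print(p,s['grip_width']);snap('wrist','wrist4')
z=p[2]+(.092-.0546)
for y in(-30,0,30):print(w2px('wrist4',[*(p+M@[0,y/1000,0])[:2],z]))"
```

```text
t: 8.48
position: [0.5465, 0.1082, 0.1443]
eef_rot: [0.528, 0.47, 0.529, -0.47]
ft_force: [-0.6, 0.2, -2.8]
grip_width: 0.0159
t: 9.1
position: [0.5457, 0.1081, 0.1443]
eef_rot: [-0.478, -0.521, -0.478, 0.521]
ft_force: [-0.0, 0.3, -2.8]
grip_width: 0.0157
shift mm [-0.7 56.4 -1.8] turn about tool x (down): 0.0 cur az -95.0 q7 -1.55 t 9.1
[0.54566387 0.10811209 0.14431442] 0.015721979992703465
[321.34783758 376.90170355]
[321.15564617 321.78209925]
[320.98574753 256.06083639]
```

View pics/wrist4.png

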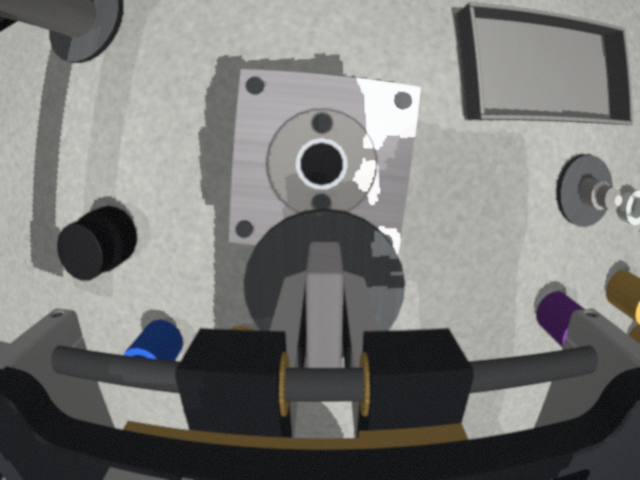

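The wrist view shows the holes at (322,122) and (322,202), in line with the spanner. The bar's far top edge is at about v=272 and the plate's front edge at v=210.

```bash
python3 -c "
from h import *
s,p,M=tool();zg=p[2]-.0546
f=lambda u,v,z:np.round(M.T@(px2w('wrist4',u,v,z)-p)*1000,1)
print('bar end(+30)',f(325,272,zg+.092),'bar bottom end',f(325,242,zg+.044),'plate front(+46)',f(325,210,zg+.044),'sides',f(245,285,zg+.044),f(405,285,zg+.044))
for u,v in((322,122),(322,202),(321.5,163)):print(f(u,v,.05),px2w('wrist4',u,v,.05))"
```

```text
bar end(+30) [-37.4  23.1   1.7] bar bottom end [10.6 21.7  1.8] plate front(+46) [10.6 39.1  1.8] sides [ 10.6  -3.6 -43.1] [10.6 -3.5 46.8]
[94.3 87.5 -0.3] [0.63287799 0.1008212  0.05      ]
[94.4 28.1 -0.2] [0.57371129 0.10596457 0.05      ]
[94.3 57.3 -0.6] [0.60281915 0.10379645 0.05      ]
```

```bash
python3 -m creep '[[[0,30,-1],0],[[0,65,-2],0],[[20,65,-2],0],[[45,65,-2],0],[[45,65,-2],0]]';python3 -m creep '[[[4,0,0],0],[[8,0,0],0],[[12,0,0],0],[[16,0,0],0],[[16,0,0],0]]';python3 -c "
from h import *
go([.602,.105,.0766],-95);s,p,M=tool();print(p,s['ft_torque'])"
```

```text
t: 9.78
position: [0.6091, 0.1042, 0.0976]
eef_rot: [-0.477, -0.52, -0.478, 0.523]
ft_force: [-0.8, -0.7, -2.7]
grip_width: 0.0158
t: 10.4
position: [0.6106, 0.1043, 0.0831]
eef_rot: [-0.477, -0.521, -0.477, 0.522]
ft_force: [0.2, -0.1, -2.4]
grip_width: 0.0156
shift mm [ 6.6 -8.6  0.1] turn about tool x (down): -0.1 cur az -95.1 q7 -1.46 t 10.4
[0.61056357 0.1043061  0.08314963] [-0.00668202  0.14511113  0.03930723]
```

```bash
python3 -m creep '[[[2,0,0],0],[[4,0,0],0],[[6,0,0],0],[[7,0,0],0],[[7,0,0],0]]';python3 -c "
from h import *
s,p,M=tool();print(p,s['ft_torque'])"
```

```text
t: 11.02
position: [0.6108, 0.1043, 0.0766]
eef_rot: [0.477, 0.522, 0.477, -0.522]
ft_force: [-1.8, -0.1, 2.0]
grip_width: 0.0156
[0.61077775 0.10431559 0.07660258] [-0.05365204  0.46386096  0.01579331]
```

Pins home, with the contact force near zero. Turning counter-clockwise about the ring's centre, which is 7.5 mm behind the TCP along tool y.

```bash
python3 -m creep '[[[0,-0.1,-1.0],-8],[[0,-0.3,-2.1],-16],[[0,-0.6,-3.1],-24],[[0,-1.1,-4],-32],[[0,-1.3,-4.3],-35]]' - 60;python3 -c "
from h import *
s,p,M=tool();print(p,s['ft_torque']);go(p,-60)"
```

```text
t: 11.65
position: [0.6098, 0.109, 0.0766]
eef_rot: [0.613, 0.353, 0.613, -0.353]
ft_force: [-1.1, 1.9, 1.1]
grip_width: 0.0158
[0.6098437  0.10903798 0.07661217] [ 0.27120083  0.53354394 -0.25762555]
shift mm [0. 0. 0.] turn about tool x (down): 0.1 cur az -59.9 q7 -0.95 t 11.65
```

```bash
python3 -m creep '[[[0,-0.1,-1.0],-8],[[0,-0.3,-2.1],-16],[[0,-0.6,-3.1],-24],[[0,-0.8,-3.5],-28],[[0,-0.8,-3.5],-28]]';python3 -c "
from h import *
s,p,M=tool();print(p,s['ft_torque']);go(p,-32)";python3 -m creep '[[[0,0,-0.2],-2],[[0,0,-0.4],-3],[[0,0,-0.6],-5],[[0,-0.1,-0.8],-6],[[0,-0.1,-0.8],-6]]';python3 -c "
from h import *
s,p,M=tool();print(p,s['ft_torque']);go(p,-26)"
```

```text
t: 12.28
position: [0.6073, 0.1117, 0.0766]
eef_rot: [0.679, 0.196, 0.68, -0.195]
ft_force: [-3.4, 2.4, 4.1]
grip_width: 0.0158
[0.60727331 0.11167734 0.07662662] [ 0.45576836  0.83931236 -0.05304632]
shift mm [0. 0. 0.] turn about tool x (down): -0.1 cur az -32.1 q7 -0.54 t 12.28
t: 12.9
position: [0.6065, 0.112, 0.0766]
eef_rot: [0.689, 0.16, 0.689, -0.16]
ft_force: [-4.7, 2.5, 6.4]
grip_width: 0.016
[0.60653454 0.11195552 0.07660687] [ 0.45345679  1.17414264 -0.52857586]
shift mm [0. 0. 0.] turn about tool x (down): -0.1 cur az -26.1 q7 -0.45 t 12.9
```

```bash
python3 -m creep '[[[0,0,-0.2],-2],[[0,0,-0.4],-3],[[0,0,-0.5],-4],[[0,0,-0.5],-4],[[0,0,-0.5],-4]]';python3 -c "
from h import *
s,p,M=tool();print(p,s['ft_torque']);go(p,-22)"
```

```text
t: 13.52
position: [0.6064, 0.112, 0.0766]
eef_rot: [0.694, 0.136, 0.694, -0.136]
ft_force: [-2.1, 3.4, 6.1]
grip_width: 0.0165
[0.60638353 0.11200455 0.07659509] [ 0.57215416  0.67164499 -1.44219698]
shift mm [0. 0. 0.] turn about tool x (down): -0.1 cur az -22.1 q7 -0.39 t 13.53
```

The turning moment jumped to 1.4 N m, so the ring is at its stop. I'll back off slightly, lift, and look.

```bash
python3 -m creep '[[[0,0,0.5],4],[[-10,0,0.5],4],[[-25,0,0.5],4],[[-50,0,0.5],4],[[-72,0,0.5],4]]';python3 -m creep '[[[0,-30,0],0],[[0,-60,0],8],[[0,-60,0],16],[[0,-60,0],24],[[0,-60,0],32]]';python3 -c "
from h import *
s,p,M=tool();print(p);go([.452,.107,.144],-71.1);snap('wrist','wrist5')"
```

```text
t: 14.15
position: [0.6069, 0.1115, 0.1503]
eef_rot: [0.689, 0.159, 0.689, -0.159]
ft_force: [0.6, 1.1, -2.8]
grip_width: 0.0153
t: 14.78
position: [0.5805, 0.0576, 0.1495]
eef_rot: [0.618, 0.344, 0.617, -0.344]
ft_force: [-0.1, -0.1, -2.6]
grip_width: 0.0157
[0.58052065 0.05760557 0.14948103]
shift mm [   5.4  -83.3 -109.6] turn about tool x (down): 12.8 cur az -58.3 q7 -0.91 t 14.78
```

View pics/wrist5.png

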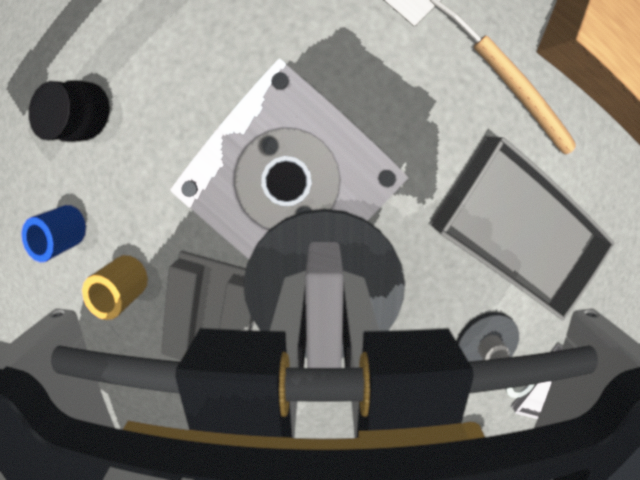

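The holes are at (268,145) and partly hidden at (303,212), with the bore at (286,181). The ring has turned about 70 degrees, and the spanner is still held as before.

```bash
python3 -c "
from h import *
a=px2w('wrist5',268,145,.05);c=px2w('wrist5',286,181,.045);print(a,c,np.degrees(np.arctan2(*(a-c)[1::-1])))";python3 -m creep '[[[0,-25,-30],5],[[0,-50,-60],10],[[0,-70,-90],13],[[0,-83,-110],13],[[0,-83,-110],13]]';python3 -c "
from h import *
s,p,M=tool();print(p);go([.451,.1074,.0546],-71.1)"
```

```text
[0.61884269 0.12958905 0.05      ] [0.60158685 0.10399778 0.045     ] 56.008750514484056
t: 15.45
position: [0.4509, 0.1082, 0.1492]
eef_rot: [0.576, 0.41, 0.577, -0.409]
ft_force: [1.0, -0.6, -2.4]
grip_width: 0.0154
[0.45089637 0.1081857  0.14919356]
shift mm [94.6 -0.2  0.9] turn about tool x (down): 0.3 cur az -70.8 q7 -1.34 t 15.45
```

```bash
python3 -m creep '[[[40,0,1],0],[[75,0,1],0],[[88,0,1],0],[[94,0,1],0],[[94.5,0,1],0]]';python3 -m creep '[[[0,0,0],0],[[0,0,0],0],[[0,0,0],0],[[-20,0,0],0],[[-60,0,0],0]]' 50 20; python3 -m creep '[[[-50,0,0],0],[[-90,0,0],0],[[-90,0,0],0],[[-90,0,0],0],[[-90,0,0],0]]' 70;python3 -c "
from h import *
s,p,M=tool();print(p);go([.425,.199,.2],60);snap('top','top3');snap('wrist','wrist6')
print(w2px('wrist6',[.425,.199,.06]))
a=cv2.imread('pics/top3.png')[160:340,110:510];b=cv2.imread('pics/wrist6.png')[0:300,120:520];cv2.imwrite('pics/c3.png',cv2.resize(np.vstack([a,b]),None,fx=1.2,fy=1.2))"
```

```text
t: 16.08
position: [0.4528, 0.1063, 0.0547]
eef_rot: [0.576, 0.411, 0.575, -0.411]
ft_force: [-0.6, -0.1, -2.5]
grip_width: 0.0156
t: 16.7
position: [0.4513, 0.106, 0.114]
eef_rot: [0.575, 0.41, 0.576, -0.412]
ft_force: [0.8, 0.6, 1.0]
grip_width: 0.0497
t: 17.32
position: [0.4515, 0.1062, 0.203]
eef_rot: [0.575, 0.41, 0.576, -0.412]
ft_force: [-0.2, -0.1, -0.2]
grip_width: 0.0701
[0.45149185 0.1061536  0.20301972]
shift mm [  3.    5.1 -96.4] turn about tool x (down): 48.9 cur az -71.1 q7 -1.41 t 17.32
[217.1306066  217.64912164]
```

View pics/c3.png

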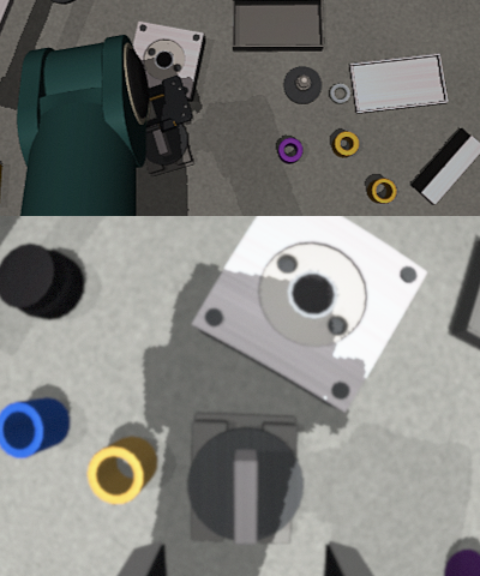

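The spanner lies on its rest. Bushing 1's rim is seen at wrist pixel (217,216), against (217,218) predicted, and bushings 2 and 3 are still in place.

```bash
python3 -m creep '[[[0,1,-20],-10],[[0,2,-40],-20],[[0,3,-60],-30],[[0,4,-80],-40],[[0,5,-96],-50]]';python3 -m creep '[[[0,0,0],-10],[[0,0,0],-21],[[0,0,0],-21],[[0,0,0],-21],[[0,0,0],-21]]';python3 -c "
from h import *
s,p,M=tool();print(p);go([.425,.199,.034],0);snap('wrist','wrist7')
print(w2px('wrist7',[.425,.199,.06]))
im=cv2.imread('pics/wrist7.png');hsv=cv2.cvtColor(im,cv2.COLOR_BGR2HSV);m=cv2.inRange(hsv,(12,130,60),(35,255,255));n,l,st,ce=cv2.connectedComponentsWithStats(m)
for i in range(1,n):
  if st[i,4]>150:print(st[i],ce[i])
"
```

```text
t: 18.05
position: [0.4252, 0.1994, 0.2034]
eef_rot: [0.695, 0.127, 0.696, -0.128]
ft_force: [0.0, 0.2, 0.0]
grip_width: 0.0699
t: 18.68
position: [0.4256, 0.1987, 0.2038]
eef_rot: [0.707, 0.001, 0.707, -0.001]
ft_force: [0.9, 0.7, -0.2]
grip_width: 0.0698
[0.425567   0.19871281 0.20384746]
shift mm [169.8   0.3  -0.5] turn about tool x (down): -0.2 cur az -0.2 q7 -0.42 t 18.68
[323.65483758 221.80416253]
[ 300  187   49   56 1637] [324.37568723 215.95174099]
[159 346  25  61 700] [169.02       376.10857143]
[465 346  25  61 707] [479.41867044 376.40594059]
[ 240  407  327   42 3394] [422.47937537 433.70506777]
```

```bash
python3 -m creep '[[[60,0,0],0],[[115,0,0],0],[[155,0,0],0],[[169.5,0,0],0],[[169.5,0,0],0]]';python3 -m creep '[[[0,0,0],0],[[0,0,0],0],[[0,0,0],0],[[0,0,0],0],[[0,0,0],0]]' 40 30; python3 -m creep '[[[-40,0,0],0],[[-95,0,0],0],[[-150,0,0],0],[[-150,0,0],0],[[-150,0,0],0]]' - 45;python3 -c "
from h import *
s,p,M=tool();print(p);go([.556,-.162,.19],0)"
```

```text
t: 19.35
position: [0.4256, 0.1987, 0.0346]
eef_rot: [0.707, 0.001, 0.707, -0.001]
ft_force: [0.6, -0.2, 0.5]
grip_width: 0.0696
t: 19.98
position: [0.426, 0.1992, 0.0352]
eef_rot: [0.707, 0.001, 0.707, 0.0]
ft_force: [-2.3, 0.5, 12.1]
grip_width: 0.046
t: 20.6
position: [0.4252, 0.1989, 0.1842]
eef_rot: [0.707, 0.0, 0.707, -0.0]
ft_force: [0.2, -0.7, -1.8]
grip_width: 0.0456
[0.42519461 0.1988513  0.18420918]
shift mm [  -6.  -360.7  131.1] turn about tool x (down): -0.1 cur az -0.1 q7 -0.39 t 20.6
```

```bash
python3 -m creep '[[[0,-60,22],0],[[0,-120,44],0],[[0,-180,66],0],[[0,-240,88],0],[[0,-300,110],0]]';python3 -m creep '[[[0,-60,21],0],[[0,-115,21],0],[[0,-115,21],0],[[0,-115,21],0],[[0,-115,21],0]]' ;python3 -c "
from h import *
s,p,M=tool();print(p,s['grip_width']);go([.556,-.162,.19],0);snap('wrist','wrist8');print(w2px('wrist8',[.556,-.162,.048]))"
```

```text
t: 21.22
position: [0.5325, -0.0966, 0.183]
eef_rot: [0.706, 0.0, 0.708, -0.0]
ft_force: [1.1, 1.0, -0.4]
grip_width: 0.0455
t: 21.85
position: [0.5537, -0.2082, 0.1838]
eef_rot: [0.707, 0.0, 0.707, 0.0]
ft_force: [-0.9, -0.3, -1.6]
grip_width: 0.0455
[ 0.55369206 -0.20824871  0.18376763] 0.045521760093661
shift mm [-6.2 46.3  2.3] turn about tool x (down): 0.0 cur az 0.0 q7 0.59 t 21.85
[327.21152469 171.38728117]
```

View pics/wrist8.png

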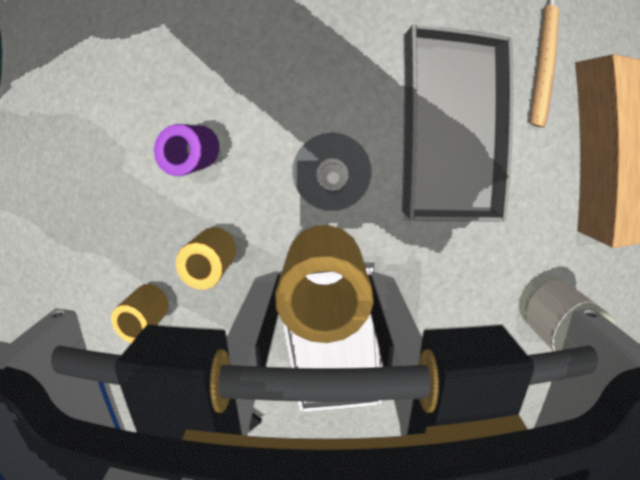

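Wrist view: the pin tip is at (333,177), the flange's centre at (332,172), and the held bushing's top rim is centred at (324,298).

```bash
python3 -c "
from h import *
s,p,M=tool();f=lambda u,v,z:np.round(M.T@(px2w('wrist8',u,v,z)-p)*1000,1)
print(f(333,177,.048),px2w('wrist8',333,177,.048),f(332,172,.01),px2w('wrist8',332,172,.01));print('rim',f(324.5,298,p[2]-.034+.06))
for i in(-23,23):print(w2px('wrist8',p+M@[-.026,i/1000,0]))"
```

```text
[136.   41.4   7.2] [ 0.56092885 -0.16679579  0.048     ] [174.   41.9   7.2] [ 0.56088664 -0.16627039  0.01      ]
rim [-26.    5.4  -0.3]
[325.09102808 350.4770504 ]
[325.25475921 261.41924351]
```

```bash
python3 -m creep '[[[0,37,7.5],0],[[40,37,7.5],0],[[80,37,7.5],0],[[95,37,7.5],0],[[95,37,7.5],0]]';python3 -m creep '[[[4,0,0],0],[[8,0,0],0],[[12,0,0],0],[[14,0,0],0],[[14,0,0],0]]';python3 -c "
from h import *
s,p,M=tool();print(p,s['grip_width'],s['ft_torque']);snap('side','side8');a=cv2.imread('pics/side8.png')[220:340,260:440];cv2.imwrite('pics/c8.png',cv2.resize(a,None,fx=4,fy=4,interpolation=2))"
```

```text
t: 22.52
position: [0.5611, -0.1724, 0.0894]
eef_rot: [0.707, 0.0, 0.707, -0.0]
ft_force: [0.2, -0.4, -1.4]
grip_width: 0.0458
t: 23.15
position: [0.5611, -0.1727, 0.0753]
eef_rot: [0.707, 0.0, 0.707, -0.0]
ft_force: [0.4, 1.9, -1.7]
grip_width: 0.0455
[ 0.56112037 -0.17266942  0.07527595] 0.04551378130625969 [ 0.22951433  0.05784686 -0.01555578]
```

View pics/c8.png

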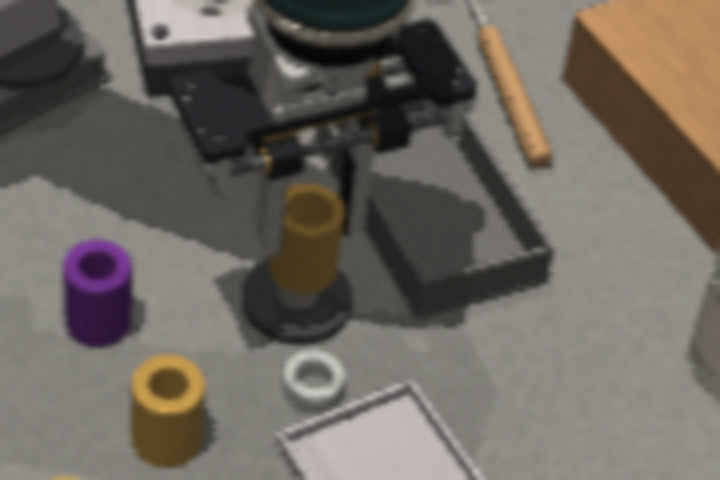

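The bushing is over the pin. A +1.9 N side force along y says I should ease it to +y.

```bash
python3 -m creep '[[[0,1,0],0],[[0,2,0],0],[[0,2,0],0],[[0,2,0],0],[[0,2,0],0]]';python3 -m creep '[[[2,0,0],0],[[4,0,0],0],[[7,0,0],0],[[9,0,0],0],[[9,0,0],0]]'
```

```text
t: 23.82
position: [0.5612, -0.1708, 0.0755]
eef_rot: [0.707, 0.0, 0.707, -0.0]
ft_force: [0.4, 0.4, -2.0]
grip_width: 0.0454
t: 24.45
position: [0.5611, -0.1702, 0.0661]
eef_rot: [0.707, 0.001, 0.707, -0.0]
ft_force: [0.0, 3.4, -1.8]
grip_width: 0.0456
```

```bash
python3 -m creep '[[[0,1,0],0],[[0,1.5,0],0],[[2,1.5,0],0],[[5,1.5,0],0],[[5,1.5,0],0]]';python3 -m creep '[[[3,0,0],0],[[6,0,0],0],[[9,0,0],0],[[13,0,0],0],[[13,0,0],0]]'
```

```text
t: 25.08
position: [0.561, -0.1693, 0.0611]
eef_rot: [0.707, 0.0, 0.707, -0.0]
ft_force: [0.3, 0.2, -1.8]
grip_width: 0.0455
t: 25.7
position: [0.561, -0.1692, 0.0481]
eef_rot: [0.707, 0.0, 0.707, -0.0]
ft_force: [-0.1, -0.6, -0.8]
grip_width: 0.0461
```

Bushing 1 slides past the step, so it is wide. Seating it on the flange.

```bash
python3 -m creep '[[[1,0,0],0],[[2,0,0],0],[[3,0,0],0],[[4,0,0],0],[[4.5,0,0],0]]';python3 -m creep '[[[0,0,0],0],[[0,0,0],0],[[0,0,0],0],[[-2,0,0],0],[[-2,0,0],0]]'; python3 -m creep '[[[-15,0,0],0],[[-35,0,0],0],[[-75,0,0],0],[[-100,0,0],0],[[-100,0,0],0]]'; python3 -c "
from h import *
for u,v in((402,211),(479,206),(483,247),(406,254)):pass
go([.575,-.305,.145],0)"
```

```text
t: 26.32
position: [0.5613, -0.1694, 0.0452]
eef_rot: [0.707, 0.001, 0.707, -0.0]
ft_force: [-12.2, 4.6, 32.3]
grip_width: 0.0454
t: 26.95
position: [0.5613, -0.1693, 0.046]
eef_rot: [0.707, 0.0, 0.707, -0.0]
ft_force: [-0.1, -0.7, -1.8]
grip_width: 0.0457
t: 27.58
position: [0.5623, -0.1696, 0.1487]
eef_rot: [0.708, 0.0, 0.706, -0.001]
ft_force: [0.2, 0.4, -1.9]
grip_width: 0.0451
shift mm [   3.8 -135.4   12.9] turn about tool x (down): -0.1 cur az -0.1 q7 0.55 t 27.57
```

```bash
python3 -m creep '[[[0,-50,-2],0],[[0,-100,-4],0],[[0,-136,-5],0],[[0,-136,-5],0],[[0,-136,-5],0]]'; python3 -c "
from h import *
s,p,M=tool();print(p,s['grip_width']);snap('wrist','wrist9');snap('top','top9')
a=cv2.imread('pics/wrist9.png')[:,60:600];cv2.imwrite('pics/c9.png',a)
print([np.round(w2px('wrist9',[*c,.016])-[60,0]) for c in((.606,-.259),(.617,-.442),(.519,-.447),(.502,-.266))])"
```

```text
t: 28.2
position: [0.5559, -0.3046, 0.1455]
eef_rot: [0.707, 0.001, 0.707, -0.0]
ft_force: [0.7, 0.4, -1.9]
grip_width: 0.0458
[ 0.55592813 -0.30458921  0.14546318] 0.04576857063034004
[array([324., 173.]), array([325., 360.]), array([228., 365.]), array([200., 182.])]
```

View pics/c9.png

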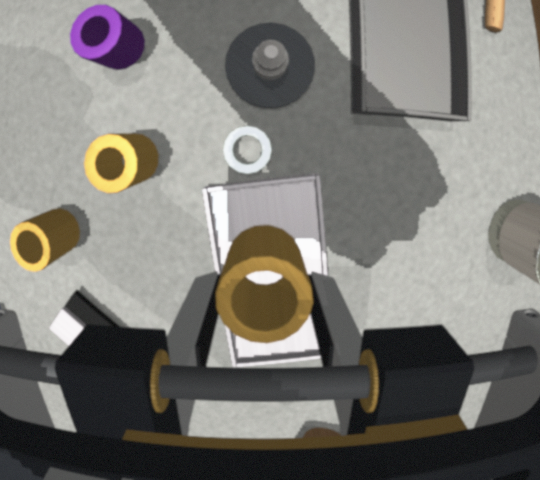

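Tray corners are where computed, within 2 mm. The bushing is over the tray's near half, so I'll lower and release it.

```bash
python3 -m creep '[[[40,0,0],0],[[80,0,0],0],[[98,0,0],0],[[104,0,0],0],[[106,0,0],0]]';python3 -m creep '[[[0,0,0],0],[[0,0,0],0],[[0,0,0],0],[[-10,0,0],0],[[-40,0,0],0]]' 64 ;python3 -m creep '[[[-50,0,0],0],[[-110,0,0],0],[[-120,0,0],0],[[-120,0,0],0],[[-120,0,0],0]]' 70;python3 -c "
from h import *
s,p,M=tool();print(p,s['grip_width']);go([.439,-.240,.2],-30)"
```

```text
t: 28.92
position: [0.5565, -0.3054, 0.0408]
eef_rot: [0.707, 0.0, 0.707, -0.001]
ft_force: [-0.1, -0.3, -0.1]
grip_width: 0.0456
t: 29.55
position: [0.5554, -0.305, 0.08]
eef_rot: [0.706, 0.001, 0.708, -0.0]
ft_force: [-0.2, 0.1, 1.2]
grip_width: 0.0641
t: 30.18
position: [0.5556, -0.3049, 0.1986]
eef_rot: [0.706, 0.001, 0.708, -0.0]
ft_force: [-0.4, 0.9, -0.1]
grip_width: 0.0699
[ 0.55556138 -0.30485727  0.19864795] 0.06993226394430446
shift mm [  -1.1   64.7 -116.6] turn about tool x (down): 29.9 cur az -0.1 q7 0.75 t 30.18
```

```bash
cat >> h.py <<'E'
def brass(f,minA=150,x0=0):
    im=cv2.imread(f'pics/{f}.png');m=cv2.inRange(cv2.cvtColor(im,cv2.COLOR_BGR2HSV),(12,110,120),(35,255,255));n,l,st,ce=cv2.connectedComponentsWithStats(m)
    for i in range(1,n):
        if st[i,4]>minA:print(st[i],np.round(ce[i]))
E
python3 -m creep '[[[0,20,-35],0],[[0,40,-70],0],[[0,65,-105],0],[[0,65,-117],0],[[0,65,-117],0]]';python3 -c "
from h import *
snap('wrist','wrist10');brass('wrist10');go([.439,-.240,.035],0);print(w2px('wrist10',[.439,-.240,.06]),w2px('wrist10',[.439,-.217,.06]),w2px('wrist10',[.439,-.263,.06]))
cv2.imwrite('pics/c10.png',cv2.imread('pics/wrist10.png'))"
```

```text
t: 30.8
position: [0.439, -0.2403, 0.1998]
eef_rot: [0.707, 0.001, 0.707, -0.0]
ft_force: [0.4, 0.4, -0.3]
grip_width: 0.07
[600   9  17 101 720] [609.  58.]
[ 300  203   50   48 1295] [325. 226.]
[424 266  43  42 814] [446. 285.]
[212 273  26  29 286] [221. 284.]
shift mm [164.8   0.5  -0.6] turn about tool x (down): -0.1 cur az -0.1 q7 0.64 t 30.85
[324.32230747 222.91149427] [324.30031691 197.19318931] [324.34249494 247.80250876]
```

View pics/c10.png

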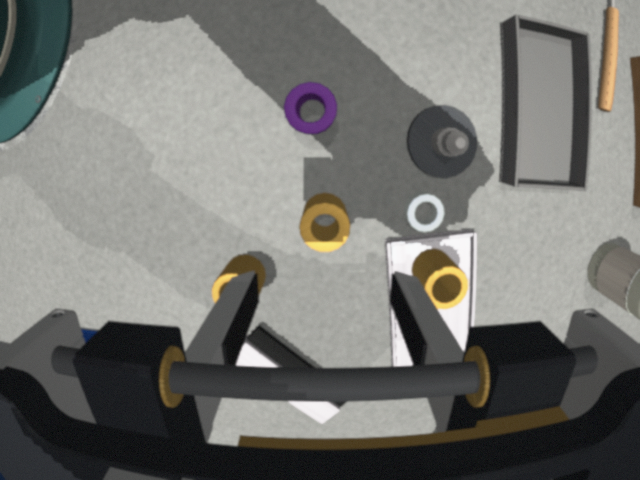

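Bushing 1 stands in the tray at (446,285). Bushing 2's rim is at (325,226), so it lies about 2.5 mm further toward -y. Next I'll grasp it.

```bash
python3 -m creep '[[[60,-2.5,0],0],[[115,-2.5,0],0],[[150,-2.5,0],0],[[165,-2.5,0],0],[[165,-2.5,0],0]]';python3 -m creep '[[[0,0,0],0],[[0,0,0],0],[[0,0,0],0],[[0,0,0],0],[[0,0,0],0]]' 40 45; python3 -m creep '[[[-40,0,0],0],[[-95,0,0],0],[[-115,0,0],0],[[-115,0,0],0],[[-115,0,0],0]]';python3 -c "
from h import *
s,p,M=tool();print(p);go([.561,-.215,.15],0)"
```

```text
t: 31.48
position: [0.4391, -0.2431, 0.0346]
eef_rot: [0.707, 0.001, 0.708, -0.001]
ft_force: [0.0, 0.0, 0.1]
grip_width: 0.0697
t: 32.1
position: [0.4396, -0.2426, 0.0356]
eef_rot: [0.707, 0.0, 0.707, -0.0]
ft_force: [-1.3, 1.4, 10.6]
grip_width: 0.0449
t: 32.72
position: [0.4387, -0.2422, 0.1491]
eef_rot: [0.707, 0.001, 0.707, -0.0]
ft_force: [-0.7, -0.1, -1.6]
grip_width: 0.044
[ 0.43874462 -0.24221448  0.14909724]
shift mm [ -1.   27.3 122.2] turn about tool x (down): -0.1 cur az -0.1 q7 0.72 t 32.73
```

```bash
python3 -m creep '[[[0,0,0],0],[[0,0,0],0],[[0,0,0],0],[[0,0,0],0],[[0,0,0],0]]' - 60;python3 -c "
from h import *
s,p,M=tool();print(p,s['grip_width']);snap('wrist','wrist11')
cv2.imwrite('pics/c11.png',np.hstack([cv2.imread('pics/wrist11.png')[180:400,200:450],cv2.imread('pics/wrist8.png')[180:400,200:450]]))"
```

```text
t: 33.35
position: [0.4391, -0.2426, 0.1499]
eef_rot: [0.707, 0.0, 0.707, -0.0]
ft_force: [-0.2, -0.3, -1.1]
grip_width: 0.0445
[ 0.43911714 -0.24261804  0.14991417] 0.0444946361641205
```

View pics/c11.png

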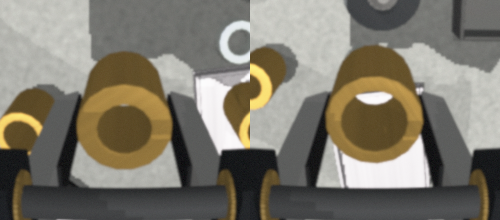

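Bushing 2 is held upright, and its bore looks smaller than bushing 1's. I'll check that on the pin.

```bash
python3 -m creep '[[[0,30,48],0],[[0,60,96],0],[[0,76,122],0],[[0,76,122],0],[[0,76,122],0]]';python3 -c "
from h import *
go([.561,-.1665,.09],0)"; python3 -m creep '[[[30,0,0],0],[[50,0,0],0],[[60,0,0],0],[[66,0,0],0],[[66,0,0],0]]';python3 -c "
from h import *
s,p,M=tool();print(p,s['ft_torque'])"
```

```text
t: 34.02
position: [0.5605, -0.1674, 0.1498]
eef_rot: [0.707, 0.001, 0.707, -0.001]
ft_force: [-0.5, -0.9, -1.2]
grip_width: 0.0445
shift mm [59.8  0.9  0.6] turn about tool x (down): -0.1 cur az -0.1 q7 0.55 t 34.02
t: 34.65
position: [0.5611, -0.1664, 0.0838]
eef_rot: [0.707, 0.001, 0.707, -0.0]
ft_force: [-1.1, 3.4, -3.1]
grip_width: 0.0447
[ 0.56105791 -0.16642253  0.08384674] [ 0.76782372  0.24773629 -0.01825705]
```

```bash
python3 -m creep '[[[0,1,0],0],[[0,2,0],0],[[0,2,0],0],[[0,2,0],0],[[0,2,0],0]]';python3 -m creep '[[[1,0,0],0],[[2,0,0],0],[[3,0,0],0],[[4,0,0],0],[[4,0,0],0]]';python3 -c "
from h import *
s,p,M=tool();print(p,s['ft_torque'])"
```

```text
t: 35.28
position: [0.5612, -0.1649, 0.084]
eef_rot: [0.707, 0.0, 0.707, -0.0]
ft_force: [0.8, -1.1, -2.3]
grip_width: 0.0444
t: 35.9
position: [0.5611, -0.1648, 0.0798]
eef_rot: [0.707, 0.0, 0.707, -0.0]
ft_force: [0.7, 0.1, -1.4]
grip_width: 0.0445
[ 0.56113177 -0.16475848  0.07981473] [-0.0669683   0.03394956  0.04052757]
```

Clear. Going on down toward the step.

```bash
python3 -m creep '[[[2,0,0],0],[[4,0,0],0],[[6,0,0],0],[[8,0,0],0],[[8,0,0],0]]';python3 -m creep '[[[1,0,0],0],[[2,0,0],0],[[2.5,0,0],0],[[2.5,0,0],0],[[2.5,0,0],0]]'
```

```text
t: 36.52
position: [0.5611, -0.1648, 0.0717]
eef_rot: [0.707, 0.0, 0.707, -0.0]
ft_force: [0.1, -0.6, -1.7]
grip_width: 0.0447
t: 37.15
position: [0.5612, -0.1648, 0.0694]
eef_rot: [0.707, 0.0, 0.707, -0.0]
ft_force: [0.3, 0.1, -0.6]
grip_width: 0.0444
```

```bash
python3 -m creep '[[[0.5,0,0],0],[[1,0,0],0],[[1.5,0,0],0],[[1.5,0,0],0],[[1.5,0,0],0]]';python3 -m creep '[[[0.5,0,0],0],[[1,0,0],0],[[1.5,0,0],0],[[1.5,0,0],0],[[1.5,0,0],0]]'
```

```text
t: 37.78
position: [0.5614, -0.165, 0.0686]
eef_rot: [0.707, 0.001, 0.707, -0.0]
ft_force: [-3.8, 0.4, 12.8]
grip_width: 0.0442
t: 38.4
position: [0.5616, -0.1653, 0.0682]
eef_rot: [0.708, 0.001, 0.707, -0.0]
ft_force: [-10.1, 2.4, 33.3]
grip_width: 0.0444
```

It stops on the step with a 33 N reaction at the expected height, so bushing 2 is tight and goes to the bin.

```bash
python3 -m creep '[[[-20,0,0],0],[[-50,0,0],0],[[-85,0,0],0],[[-85,0,0],0],[[-85,0,0],0]]';python3 -c "
from h import *
s,p,M=tool();print(p,s['grip_width'])
go([.676,-.150,.15],0)"; python3 -m creep '[[[0,8,50],0],[[0,15,100],0],[[0,15,115],0],[[0,15,115],0],[[0,15,115],0]]';python3 -c "
from h import *
s,p,M=tool();snap('wrist','wrist12');print(p,s['grip_width']);
im=cv2.imread('pics/wrist12.png')
for c in((.731,-.028),(.728,-.207),(.622,-.205),(.625,-.029)):
  q=w2px('wrist12',[*c,.038]).astype(int);print(q);cv2.drawMarker(im,[int(a) for a in q],(0,0,255),0,10)
cv2.imwrite('pics/c12.png',im)"
```

```text
t: 39.02
position: [0.561, -0.1645, 0.1511]
eef_rot: [0.707, 0.0, 0.707, -0.0]
ft_force: [0.6, 0.0, -1.6]
grip_width: 0.0445
[ 0.56102466 -0.16450562  0.15113609] 0.044548410935057514
shift mm [  1.1  14.6 115. ] turn about tool x (down): -0.1 cur az -0.1 q7 0.54 t 39.02
t: 39.65
position: [0.6752, -0.1503, 0.1508]
eef_rot: [0.707, 0.001, 0.708, -0.001]
ft_force: [-0.5, 0.5, -1.4]
grip_width: 0.0443
[ 0.67517477 -0.15030455  0.15077762] 0.04428013095497774
[395  79]
[385 294]
[263 292]
[259  80]
```

View pics/c12.png

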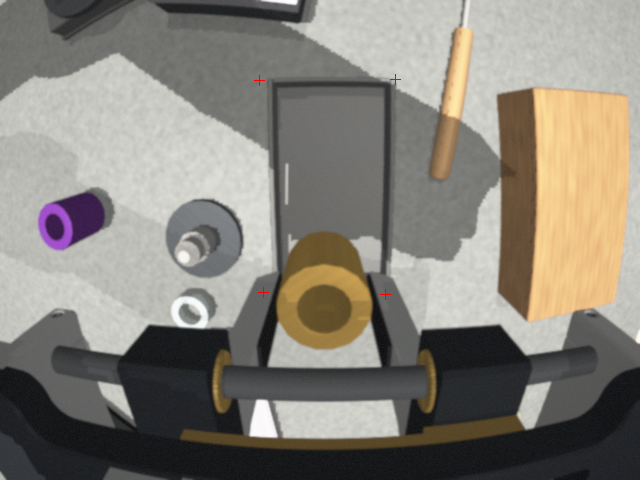

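The bin's near corners are at (272,82) and (392,80), a few mm off my markers. I'll correct from these.

```bash
python3 -c "
from h import *
for u,v in((272,82),(392,80),(387,272),(275,240)):print(np.round(px2w('wrist12',u,v,.038)*1000))
go([.68,-.155,.039],0)"
```

```text
[635. -30.  38.]
[728. -28.  38.]
[ 728. -186.   38.]
[ 634. -158.   38.]
shift mm [112.1  -4.8   4.8] turn about tool x (down): -0.1 cur az -0.1 q7 0.49 t 39.7
```

```bash
python3 -m creep '[[[40,0,6],0],[[80,0,6],0],[[100,0,6],0],[[107,0,6],0],[[110,0,6],0]]';python3 -m creep '[[[0,0,0],0],[[0,0,0],0],[[0,0,0],0],[[-10,0,0],0],[[-40,0,0],0]]' 56 ;python3 -m creep '[[[-50,0,0],0],[[-110,0,0],0],[[-120,0,0],0],[[-120,0,0],0],[[-120,0,0],0]]' 70;python3 -c "
from h import *
s,p,M=tool();print(p,s['grip_width']);go([.377,-.294,.2],0);snap('top','top13');brass('top13',60)"
```

```text
t: 40.33
position: [0.6826, -0.1502, 0.0423]
eef_rot: [0.707, 0.0, 0.707, -0.001]
ft_force: [0.1, -0.2, -1.4]
grip_width: 0.0448
t: 40.95
position: [0.6815, -0.1497, 0.0813]
eef_rot: [0.706, 0.001, 0.708, -0.0]
ft_force: [0.3, 0.4, -0.3]
grip_width: 0.0564
t: 41.58
position: [0.6817, -0.1496, 0.2]
eef_rot: [0.706, 0.001, 0.708, -0.0]
ft_force: [0.2, -0.2, 0.0]
grip_width: 0.0701
[ 0.68166918 -0.14961518  0.19999772] 0.07011760122988542
shift mm [   0.5 -144.8 -304.5] turn about tool x (down): -0.1 cur az -0.1 q7 0.46 t 41.58
[175   0  21  21 401] [185.  10.]
[225   0  13  21 236] [231.  10.]
[ 99  64  37  28 909] [117.  78.]
[300  67  21  41 424] [308.  82.]
[ 530  189  109   54 2037] [585. 216.]
[414 218  20  20 160] [424. 228.]
[ 63 296  39  38 815] [ 80. 312.]
[420 309  21  20 185] [430. 319.]
```

Bushing 3 has shifted in the top view, from (423,307) to (430,319): the announced knock. Re-aiming from that.

```bash
python3 -c "
from h import *
c=px2w('top13',430.5,319,.06);print(c,px2w('top0',423,307,.06));go([c[0],c[1],.2],0)"
```

```text
[ 0.35050418 -0.30999176  0.06      ] [ 0.37681253 -0.29429021  0.06      ]
shift mm [   0.6 -160.8 -331. ] turn about tool x (down): -0.1 cur az -0.1 q7 0.46 t 41.62
```

```bash
python3 -m creep '[[[0,-30,-55],0],[[0,-60,-110],0],[[0,-90,-165],0],[[0,-120,-220],0],[[0,-145,-270],0]]'; python3 -m creep '[[[0,-10,-40],0],[[0,-16,-61],0],[[0,-16,-61],0],[[0,-16,-61],0],[[0,-16,-61],0]]';python3 -c "
from h import *
s,p,M=tool();print(p);snap('wrist','wrist14');brass('wrist14');c=np.array([.3505,-.310,.06]);print(w2px('wrist14',c),w2px('wrist14',c-[0,.023,0]));go([.3505,-.310,.035],0);print(px2w('top13',457,314,.022),px2w('top13',470,329,.022))"
```

```text
t: 42.25
position: [0.4096, -0.2952, 0.2007]
eef_rot: [0.707, 0.001, 0.708, -0.0]
ft_force: [0.5, -1.3, 0.8]
grip_width: 0.0699
t: 42.88
position: [0.3519, -0.3101, 0.2012]
eef_rot: [0.707, -0.0, 0.707, -0.0]
ft_force: [-0.1, -0.7, -0.2]
grip_width: 0.0702
[ 0.3519393  -0.31012637  0.20124018]
[615  65  25  42 646] [627.  85.]
[513 195  38  45 810] [531. 217.]
[300 199  49  48 991] [324. 222.]
[322.73500081 222.56212145] [322.74094332 247.34702978]
shift mm [166.3   0.2  -1.1] turn about tool x (down): 0.0 cur az 0.0 q7 0.83 t 42.92
[ 0.36256751 -0.37795827  0.022     ] [ 0.32885624 -0.40593393  0.022     ]
```

```bash
python3 -m creep '[[[60,0,-1],0],[[115,0,-1],0],[[150,0,-1],0],[[166,0,-1],0],[[166,0,-1],0]]';python3 -m creep '[[[0,0,0],0],[[0,0,0],0],[[0,0,0],0],[[0,0,0],0],[[0,0,0],0]]' 40 50; python3 -m creep '[[[-40,0,0],0],[[-95,0,0],0],[[-115,0,0],0],[[-115,0,0],0],[[-115,0,0],0]]';python3 -c "
from h import *
s,p,M=tool();print(p);go([.561,-.1655,.15],0)
snap('wrist','wrist15')
im=cv2.imread('pics/wrist15.png')
print(im[300,260:400:4].tolist()); print(im[240:370:4,324].tolist())"
```

```text
t: 43.55
position: [0.3499, -0.3106, 0.0353]
eef_rot: [0.707, 0.001, 0.708, -0.0]
ft_force: [0.4, -0.5, 0.3]
grip_width: 0.0702
t: 44.18
position: [0.3506, -0.3106, 0.0361]
eef_rot: [0.708, 0.0, 0.707, -0.0]
ft_force: [-0.4, 1.8, 11.4]
grip_width: 0.0444
t: 44.8
position: [0.3498, -0.3101, 0.1498]
eef_rot: [0.707, 0.001, 0.707, -0.0]
ft_force: [-0.3, -0.5, -1.1]
grip_width: 0.0443
[ 0.34979283 -0.31007112  0.14976116]
shift mm [ -0.3 144.8 211.1] turn about tool x (down): -0.1 cur az -0.1 q7 0.93 t 44.8
[[86, 86, 86], [86, 87, 86], [86, 89, 88], [30, 29, 28], [34, 62, 77], [58, 112, 141], [58, 112, 140], [61, 115, 143], [45, 85, 106], [41, 75, 94], [38, 74, 92], [39, 72, 91], [38, 73, 91], [38, 74, 90], [35, 67, 86], [39, 72, 91], [37, 71, 88], [37, 69, 85], [36, 69, 86], [34, 68, 87], [38, 70, 87], [39, 69, 88], [35, 67, 84], [37, 68, 83], [44, 85, 106], [60, 114, 142], [59, 115, 143], [62, 118, 149], [32, 58, 70], [26, 25, 27], [93, 92, 94], [93, 94, 94], [88, 90, 89], [88, 90, 88], [86, 87, 87]]
[[43, 77, 96], [40, 75, 94], [40, 76, 95], [42, 78, 95], [39, 75, 93], [41, 78, 99], [71, 140, 175], [71, 138, 174], [71, 134, 168], [133, 155, 165], [172, 178, 178], [173, 178, 177], [61, 86, 99], [41, 72, 91], [38, 73, 89], [37, 71, 88], [37, 70, 87], [37, 70, 88], [39, 72, 90], [38, 70, 88], [38, 70, 88], [33, 68, 85], [34, 68, 86], [38, 71, 89], [60, 113, 142], [61, 114, 143], [62, 113, 142], [228, 228, 233], [185, 189, 191], [167, 173, 172], [174, 179, 178], [171, 177, 176], [87, 90, 90]]
```

The held rim is centred with its offset at about 0, and the bore looks wide. Trying it on the pin.

```bash
python3 -m creep '[[[0,36,52],0],[[0,72,104],0],[[0,108,156],0],[[0,135,200],0],[[0,145,211],0]]'; python3 -c "
from h import *
go([.561,-.1655,.15],0)";python3 -m creep '[[[0,0,0],0],[[30,0,0],0],[[50,0,0],0],[[66,0,0],0],[[66,0,0],0]]';python3 -c "
from h import *
s,p,M=tool();print(p,s['ft_torque']);go([.561,-.1655,.075],0)"
```

```text
t: 45.48
position: [0.5629, -0.1633, 0.1486]
eef_rot: [0.706, -0.001, 0.708, 0.001]
ft_force: [-1.0, -1.2, -0.9]
grip_width: 0.0446
shift mm [-1.4 -2.2 -1.9] turn about tool x (down): 0.1 cur az 0.1 q7 0.56 t 45.48
t: 46.1
position: [0.5604, -0.1661, 0.0836]
eef_rot: [0.706, 0.001, 0.708, -0.001]
ft_force: [0.7, 0.6, -1.7]
grip_width: 0.0443
[ 0.56039977 -0.16606343  0.08355875] [-0.0764899   0.04305603 -0.01550633]
shift mm [8.6 0.6 0.6] turn about tool x (down): -0.1 cur az -0.1 q7 0.62 t 46.1
```

```bash
python3 -m creep '[[[3,0,0.5],0],[[6,0,0.5],0],[[9,0,0.5],0],[[12,0,0.5],0],[[12,0,0.5],0]]';python3 -m creep '[[[1,0,0],0],[[2,0,0],0],[[3,0,0],0],[[4,0,0],0],[[4,0,0],0]]'
```

```text
t: 46.72
position: [0.5616, -0.1657, 0.0722]
eef_rot: [0.707, 0.0, 0.707, -0.0]
ft_force: [0.1, 0.4, -0.9]
grip_width: 0.0443
t: 47.35
position: [0.5616, -0.1658, 0.0683]
eef_rot: [0.707, 0.0, 0.707, -0.0]
ft_force: [0.7, 0.3, -1.1]
grip_width: 0.0442
```

```bash
python3 -m creep '[[[1,0,0],0],[[2,0,0],0],[[3,0,0],0],[[4,0,0],0],[[4,0,0],0]]';python3 -m creep '[[[1,0,0],0],[[2,0,0],0],[[4,0,0],0],[[6,0,0],0],[[6,0,0],0]]'
```

```text
t: 47.98
position: [0.5616, -0.1658, 0.0643]
eef_rot: [0.707, 0.0, 0.707, -0.0]
ft_force: [-0.6, -0.6, -0.7]
grip_width: 0.0447
t: 48.6
position: [0.5616, -0.1658, 0.0582]
eef_rot: [0.707, 0.0, 0.707, -0.0]
ft_force: [-0.1, -0.1, -1.6]
grip_width: 0.0444
```

```bash
python3 -m creep '[[[3,0,0],0],[[6,0,0],0],[[9,0,0],0],[[11,0,0],0],[[12,0,0],0]]';python3 -m creep '[[[-20,0,0],0],[[-60,0,0],0],[[-100,0,0],0],[[-100,0,0],0],[[-100,0,0],0]]';python3 -c "
from h import *
go([.565,-.385,.15],0)
for y in(.05,-.04):print(.561-.077*y,-.353+y)"
```

```text
t: 49.22
position: [0.5616, -0.1658, 0.0462]
eef_rot: [0.707, 0.0, 0.707, -0.0]
ft_force: [-0.5, -0.5, -0.4]
grip_width: 0.0444
t: 49.85
position: [0.5617, -0.1656, 0.1468]
eef_rot: [0.707, 0.001, 0.707, -0.0]
ft_force: [-0.1, 0.1, -1.5]
grip_width: 0.0446
shift mm [  -3.3 -219.4    3.6] turn about tool x (down): -0.1 cur az -0.1 q7 0.57 t 49.85
0.55715 -0.303
0.56408 -0.39299999999999996
```

It slid down to the flange height freely, so bushing 3 is wide and goes to the tray's far half.

```bash
python3 -m creep '[[[0,-55,1],0],[[0,-110,1],0],[[0,-165,2],0],[[0,-215,3],0],[[0,-224,3],0]]';python3 -m creep '[[[0,0,0],0],[[40,0,0],0],[[80,0,0],0],[[100,0,0],0],[[105,0,0],0]]';python3 -m creep '[[[1,0,0],0],[[1,0,0],0],[[1,0,0],0],[[1,0,0],0],[[1,0,0],0]]';python3 -m creep '[[[0,0,0],0],[[0,0,0],0],[[0,0,0],0],[[-10,0,0],0],[[-40,0,0],0]]' 64 ;python3 -m creep '[[[-50,0,0],0],[[-110,20,-60],0],[[-150,80,-120],0],[[-150,140,-180],0],[[-150,200,-240],0]]' 70;python3 -c "
from h import *
snap('top','top16');snap('side','side16');brass('top16',60)
a=cv2.imread('pics/top16.png')[60:340,100:500];b=cv2.imread('pics/side16.png')[120:400,190:590];cv2.imwrite('pics/c16.png',np.vstack([a,b]))"
```

```text
t: 50.48
position: [0.5623, -0.3934, 0.1453]
eef_rot: [0.706, 0.002, 0.708, -0.002]
ft_force: [0.7, 0.6, -0.0]
grip_width: 0.0443
t: 51.1
position: [0.5645, -0.3887, 0.0407]
eef_rot: [0.707, 0.0, 0.708, 0.0]
ft_force: [-0.6, 0.4, 0.0]
grip_width: 0.0444
t: 51.72
position: [0.5645, -0.3898, 0.0406]
eef_rot: [0.707, 0.0, 0.707, -0.0]
ft_force: [0.1, 0.8, -1.4]
grip_width: 0.0443
t: 52.35
position: [0.5638, -0.3894, 0.0803]
eef_rot: [0.706, 0.001, 0.708, -0.0]
ft_force: [-0.5, 0.1, 0.8]
grip_width: 0.064
t: 52.98
position: [0.3898, -0.2536, 0.2226]
eef_rot: [0.707, 0.001, 0.707, -0.0]
ft_force: [0.6, 0.4, 1.7]
grip_width: 0.07
[175   0  21  21 366] [185.  10.]
[225   0  13  21 182] [230.  10.]
[ 300   61   87   51 3516] [343.  86.]
[ 99  64  36  28 906] [117.  78.]
[282 133  56  13 284] [310. 139.]
[347 165  20  19 201] [357. 174.]
[ 531  189  108   52 1782] [584. 215.]
[453 215  19  19 105] [464. 222.]
[414 218  20  20 155] [423. 228.]
[  63  296   39   38 1049] [ 83. 315.]
```

View pics/c16.png

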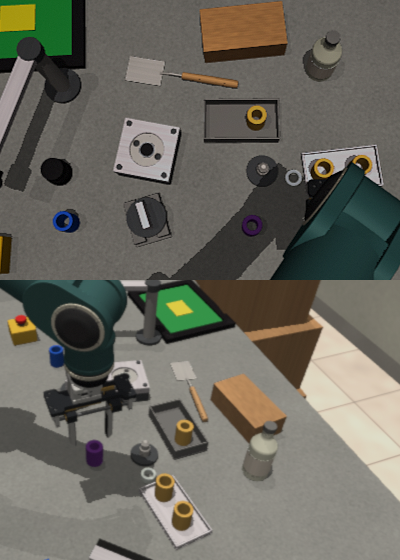

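The top and side views show two bushings upright in the tray and one in the bin. The spanner is on its rest, the arm is swung clear, and nothing is in the gripper. Handing in.

```bash
python3 -c "
from h import *
print(r.finish_job(),monitor.state()['t'])"
```

```text
the job is handed in; nothing more can be done
the job is handed in; nothing more can be done
```

I finished the job and handed it in at about 53 s of the 210 s allowed. I don't know the verdict, since the hand-in reports none.

- **Camera arm:** I swung it about 64° clockwise, roughly 0.3 m from the ring.
- **Retainer ring:** I turned it counter-clockwise with the spanner until the turning moment jumped to 1.4 N m, which I took as the stop. The picture afterwards gave only about 61° of turn, less than the roughly 70° I commanded. That is still just past the 1.0 rad limit (57°), so I relied on the moment.
- **Spanner:** It is back on its slotted rest, seen lying flat there in the last pictures.
- **Bushings:** Three were present, and I tried all of them on the gauge pin.
  - Two went down to the flange and are in the tray. The first was pressed down until it bottomed. The second reached flange height without pressing home.
  - One stopped on the step with a 33 N reaction and is in the bin.
- **Disturbance:** The third bushing was knocked about 3 cm before I reached it. I measured it again and picked it up as normal.

The last top and side pictures show all three bushings upright in their trays and the gripper empty and clear. I saw nothing else disturbed, but did not measure the bystanders' positions. The bushings in the tray and bin were let go a few millimetres above the floor. I checked how they stand only in the pictures, not by measuring their height.

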